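# Charge the glaze mill jar and clip the scoop away

## Robot

A 6-joint arm with a two-finger parallel gripper is mounted at the origin on the work surface. World frame = base frame: x ahead of the robot, y to its left, z up, the work surface at z = 0. Lengths are in m, angles in rad, forces in N, time in s.
With the tool pointing down it reaches from about 0.3 to 0.775 m from the base axis. Payload 14.6 kg.
Tool frame: the origin (TCP) lies at the very end of the fingers, on their centre line; the grasp point (between the pads) lies 19 mm behind it; z points along the fingers, y is the line along which they close (so a half turn about z gives the same grasp; the last joint's range is limited). The gripper opens to 94 mm and grips with 3 to 60 N. Pads are 16 mm wide; open, the fingers measure 119 mm over their backs; the gripper's body (75 mm by 177 mm) begins 78 mm behind the grasp point.
Start: joints at [-1.385, 0.3, 1.521, -0, 1.321, -0.067], TCP at [0.138, -0.533, 0.205] pointing down, gripper open.
Joint ranges: [-3.03, 3.03], [-0.79, 2.21], [0.23, 2.52], [-1.04, 4.18], [0, 3.07], [-2.55, 2.55]. Speed limits (rad/s): [2.22, 2.22, 2.57, 3.14, 3.14, 3.14].

## Interface

Orientations are given as [roll, pitch, yaw] about the fixed x, y, z axes, in that order (R = Rz(yaw) Ry(pitch) Rx(roll)).
In Python, from station import ctrl gives the robot as it stands.
- The arm moves only by the tool move_arm, never from a script. Its argument "increments" is a list of rows, each a list of 7 numbers: the opening, from 0 (shut) to 1 (fully open), then the shift along the tool's x, y, z in units of 50 mm (1.0 is 50 mm), then the turn, a rotation vector about the tool's x, y, z in rad. In form: [[claw, tx, ty, tz, rx, ry, rz], ...]. A call has 1 to 20 rows; each row shifts and turns the commanded pose from where the row before left it, along the tool's axes as they then stand; what a row does not reach is not made up. A row lasts 1/10 s, in which the tool goes at most 50 mm and 8.59 degrees, less where a joint would pass 70% of its speed; a pose out of reach is approached as far as the arm can. A call is refused whole if a number of a shift passes 1 or a number of a turn 0.15, either way. A call with a gripper value outside its range is refused whole. The fingers move at their own pace and stop on an object; "force" is the grip in N (left out, the last holds). Time passes only in rows, so rows that do not move let the fingers close. It gives the time, the measured TCP pose, the force, the opening and the grip force at its end, in the units of the state.
- ctrl.get_obs(): the state, without advancing time (a new reading comes with each control period).
- ctrl.camera(name): name is "scene" or "top"; returns a dict with "color" (420x560x3 uint8, blue, green, red), "K" (3x3 intrinsics, pixels), "pose" (4x4, takes a point from camera to world coordinates). Camera axes: x right, y down, z forward; pixel columns grow to the right and rows downward; lengths in m; the calibration is good to about 2 mm. A picture is of the moment at which its call begins. There is no depth.
- ctrl.hand_in(): hands the job in; it is judged then, once.
Trained networks look in a picture, given as the dict that the camera call returned (one of the last four; its "shot" number tells which), for a name from the list of things; names that differ only in an ending like _2 or _b are one class to them, and where a whole thing is asked for, a point or a joint stands for the part that bears it (a point fixed in the world has none). Each returns a list of dicts, best first, with "conf" (0 to 1); they miss things now and then, are a little off and sometimes report something else, mostly with a low value. They report only what shows in the picture. A call takes as long as a camera call.
- ctrl.cut_out(name, picture): "mask" (420x560 bool, what is visible of it) and "centre" ([row, column] in pixels, amid what is visible of it).
The state is a dict: "time_s": time; "qpos": joint angles; "joint_vel": joint speeds; "tau": joint torques, N m; "ee_pos": TCP position; "eef_rot": TCP orientation; "force": force on the tool from outside, world axes, zero at the start; "moment": the same for the moment, N m; "grip_width": finger opening in m; "grip_force": force on a finger pad.
Only numpy, scipy, OpenCV 4.12 (cv2) and the standard library are available. Lean on these libraries where they do the work, as an engineer would, in place of code of your own. Each camera call takes 0.05 s, during which the arm holds its last target. There are 200 camera calls.

## Task

With the scoop, take grinding pebbles out of the white tray and tip at least three of them into the open mill jar; do not touch the pebbles with the fingers, and any you do not tip in must stay in the tray. Then press the scoop's handle down into the two spring clips of its holder until it is snapped fully home in both, and let go. Leave the jar standing where it is and do not disturb the other things on the bench.

Things in the scene. Friction and masses are not known exactly. Their poses are not given: they have to be found in the camera images.
- scoop: Loose scoop, about 180 g, standing on the bench: aluminium pan 90 mm long (x), 92 wide, floor 2 mm thick, open at the front (+x); side walls 30 mm high, ending 40 mm behind the lip; rear wall 40 mm high with a neck up to a straight level handle behind the pan, from 53 to 187 mm behind the origin, axis 75 mm above the underside. Origin: centre of the pan's underside; x to the lip, y left, z up.
- scoop_grip (a point): Centre of the handle's yellow square grip (44 mm long, 22 x 22 mm), 120 mm behind and 75 mm above the scoop's origin. Before and behind the grip the handle is a blue round rod, 14 mm thick and 45 mm long: these rods go into the clips.
- scoop_lip (a point): Middle of the front lip's lower edge, 45 mm ahead of the scoop's origin, level with the pan's underside (165 mm ahead of and 75 mm below the grip's centre).
- tray: White open tray, fixed, 250 (x) by 112 mm (y) outside, walls 4 mm thick, 30 mm high all round, inner floor 4 mm above the bench. Origin: centre of its underside; +x points to the end farther from the robot. The pebbles start in the far half and about the middle; the near 115 mm is empty.
- pebble0: Grinding pebble: a terracotta-coloured fired smooth ball, 24 mm in diameter, about 22 g, lying in the tray; rolls freely. Origin: its centre.
- pebble1: Grinding pebble: a terracotta-coloured fired smooth ball, 24 mm in diameter, about 22 g, lying in the tray; rolls freely. Origin: its centre.
- pebble2: Grinding pebble: a terracotta-coloured fired smooth ball, 24 mm in diameter, about 22 g, lying in the tray; rolls freely. Origin: its centre.
- pebble3: Grinding pebble: a terracotta-coloured fired smooth ball, 24 mm in diameter, about 22 g, lying in the tray; rolls freely. Origin: its centre.
- pebble4: Grinding pebble: a terracotta-coloured fired smooth ball, 24 mm in diameter, about 22 g, lying in the tray; rolls freely. Origin: its centre.
- jar: White porcelain mill jar standing open on the bench, round, 120 mm outside, 110 mm high, mouth 102 mm across inside, inner floor 8 mm up; 1.6 kg, loose. Origin: centre of its underside, z up.
- holder: Scoop holder, fixed: wooden base 118 (x) x 70 x 10 mm, two steel posts at x = -44 and +44 mm, 14 mm long in x, each with a spring clip open upwards: two sprung jaws, flared tips up to 118 mm high, lips 9 mm apart at 103 mm height. Between the posts, 74 mm of free room for the fingers. Origin: centre of its underside; x along the handle's line.
- holder_seat (a point): Where the grip's centre lies when the handle is home in both clips: 95 mm above the bench, midway between the clips, axes as the holder's. The rods, pushed down from above (10 to 20 N in all), spread the jaws, which snap over them. The pan may hang at either end.
- cup: Bystander: terracotta cup, 72 mm across, 75 mm high. Origin: centre of its underside.
- glaze: Bystander: green glaze jar with a white cap, 68 mm across, 100 mm high. Origin: centre of its underside.
- jarlid: Bystander: white round lid of the mill jar, 116 mm across, 32 mm high with its knob, lying on the bench. Origin: centre of its underside.
- brush: Bystander: brush lying flat on the bench between the robot and the tray, up to 35 mm thick. Origin: centre of its underside.
- rib: Bystander: dark wooden throwing rib, a flat board 55 x 90 x 6 mm. Origin: centre of its underside.
- bowl: Bystander: blue bowl, 84 mm across, 45 mm high. Origin: centre of its underside.

How it is judged:
By the outcome, as a careful person would: the job done as asked, in the order asked, and still so for the second after the job is handed in, with the robot touching nothing.
It also fails if it takes over 70 s, if anything falls off the work surface, if the arm or the gripper's body presses on something with over 40 N, if the wrist force passes 120 N, or if a joint passes its speed limit or range.

## Working session

There is one attempt and no reset: what is moved stays moved. The work goes in short steps, Python scripts to look and compute and a tool call to move; the robot and the scene stay as the last step left them, time stands still between calls to the robot, and variables do not carry over. Pictures are saved under pics/ and viewed, at most 10 in all, crops included, and the job is handed in when it is done.

Besides the shell and the picture viewer there is one more tool, called after ">>>" as a command line: name --pt "numbers of a row" for each row, then --argument value for the rest. move_arm: Moves the arm, as the interface text tells. Its arguments: {"type":"object","properties":{"increments":{"type":"array","items":{"type":"array","items":{"type":"number"}}},"force":{"type":"number"}},"required":["increments"]}

```bash
mkdir -p pics; ls
cat > h.py <<'E'
import numpy as np, cv2
from station import ctrl
from scipy.spatial.transform import Rotation as R
def ray(p,row,col):
    d=p["pose"][:3,:3]@np.linalg.inv(p["K"])@np.array([col,row,1.]); return p["pose"][:3,3],d
def onz(p,row,col,z):
    o,d=ray(p,row,col); return o+d*(z-o[2])/d[2]
def proj(p,X):
    X=np.atleast_2d(X); T=np.linalg.inv(p["pose"]); c=(T[:3,:3]@X.T).T+T[:3,3]; u=(p["K"]@c.T).T; return u[:,:2]/u[:,2:]
E
python3 - <<'E'
from h import *
for n in("scene","top"):
    p=ctrl.camera(n); cv2.imwrite(f"pics/{n}0.png",p["color"])
    print(n,p["pose"].round(3).tolist(),p["K"].round(1).tolist())
    for t,z in dict(scoop=.03,scoop_grip=.075,tray=.015,pebble0=.016,jar=.055,holder=.05,cup=.04,glaze=.05,jarlid=.015,brush=.015,rib=.003,bowl=.02).items():
        for r in ctrl.cut_out(t,p)[:6 if t=="pebble0" else 1]:
            c=r["centre"]; print(t,round(r["conf"],2),np.round(c),onz(p,*c,z).round(3), r["mask"].sum())
print(ctrl.get_obs())
E
```

```text
pics
scene [[-0.528, 0.653, -0.544, 1.184], [0.849, 0.399, -0.345, 0.36], [-0.008, -0.644, -0.765, 0.91], [0.0, 0.0, 0.0, 1.0]] [[497.8, 0.0, 280.8], [0.0, 497.8, 208.4], [0.0, 0.0, 1.0]]
scoop 0.69 [183. 252.] [ 0.526 -0.141  0.03 ] 1897
scoop_grip 0.78 [181. 250.] [ 0.558 -0.121  0.075] 1925
tray 0.76 [252. 316.] [0.614 0.087 0.015] 4843
pebble0 0.52 [266. 332.] [0.628 0.136 0.016] 93
pebble0 0.49 [284. 288.] [0.716 0.078 0.016] 112
jar 0.88 [130. 196.] [ 0.466 -0.355  0.055] 2506
holder 0.88 [275. 472.] [0.521 0.395 0.05 ] 1996
cup 0.62 [252. 199.] [ 0.76  -0.116  0.04 ] 1267
glaze 0.59 [230. 147.] [ 0.779 -0.244  0.05 ] 1343
jarlid 0.97 [346. 341.] [0.778 0.235 0.015] 2745
brush 0.68 [346. 340.] [0.78  0.234 0.015] 2823
rib 0.7 [170. 329.] [ 0.366 -0.012  0.003] 548
bowl 0.7 [168. 326.] [ 0.38  -0.014  0.02 ] 614
top [[-0.02, -0.996, 0.086, 0.516], [-1.0, 0.021, 0.012, -0.002], [-0.014, -0.086, -0.996, 1.01], [0.0, 0.0, 0.0, 1.0]] [[405.5, 0.0, 279.0], [0.0, 405.5, 212.7], [0.0, 0.0, 1.0]]
scoop 0.73 [242. 350.] [ 0.526 -0.161  0.03 ] 1864
scoop_grip 0.87 [243. 351.] [ 0.524 -0.1
[... 608 characters left out ...]
7. 254.] [0.818 0.067 0.02 ] 864
{'time_s': 1.3, 'qpos': array([-1.38459109e+00,  2.99900978e-01,  1.52103799e+00, -3.16910624e-05,
        1.32070577e+00, -6.65766669e-02]), 'joint_vel': array([-0.00169484,  0.00078287,  0.00138358, -0.00082896, -0.00010448,
       -0.00041259]), 'tau': array([ 4.79149148e-04, -5.31653059e+01, -3.52910471e+01,  7.08571868e-02,
        2.12472497e-02, -3.88417106e-05]), 'ee_pos': array([ 0.13755048, -0.53249338,  0.20542896]), 'eef_rot': array([-3.14153863e+00,  2.71711846e-05,  2.52789751e-01]), 'force': array([0.45443843, 0.41431938, 0.22595198]), 'moment': array([ 0.01432268, -0.03349251,  0.00812699]), 'grip_force': 0.0, 'grip_width': 0.0940924557671353}
```

View pics/top0.png

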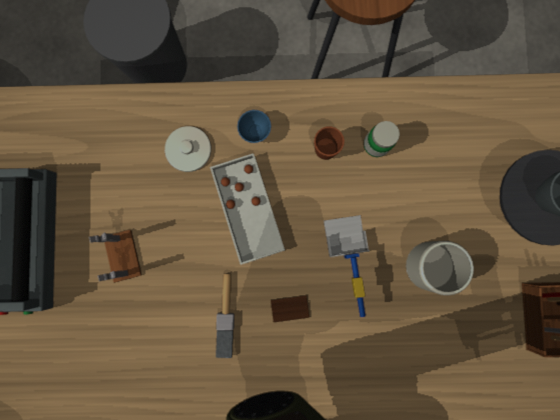

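View pics/scene0.png

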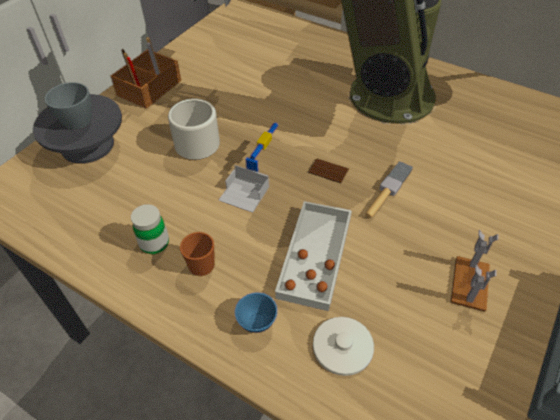

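The top view shows the tray at (248,210), scoop grip at (359,288), jar at (446,268) and holder at (123,255). The scene view agrees, with the five pebbles in the tray's far half. Next I fit the models to the masks.

```bash
cat >> h.py <<'E'
from scipy.optimize import minimize
def box(x0,x1,y0,y1,z0,z1): return np.array([[x,y,z] for x in(x0,x1) for y in(y0,y1) for z in(z0,z1)])
def cyl(r,z0,z1): return np.array([[r*np.cos(a),r*np.sin(a),z] for a in np.linspace(0,6.28,40) for z in(z0,z1)])
b=box
M=dict(tray=[b(-.125,.125,-.056,.056,0,.03)],jar=[cyl(.06,0,.11)],
 holder=[b(-.059,.059,-.035,.035,0,.01)]+[b(s-.007,s+.007,-.012,.012,.01,.115) for s in(-.044,.044)],
 scoop=[b(-.045,.045,-.046,.046,0,.003),b(-.045,.005,-.046,.046,0,.03),b(-.047,-.043,-.046,.046,0,.04),b(-.142,-.098,-.011,.011,.064,.086),b(-.187,-.053,-.007,.007,.068,.082),b(-.056,-.044,-.007,.007,.04,.08)])
def fit(name,views,x0,z=0):
    def cost(v):
        c,s=np.cos(v[2]),np.sin(v[2]); t=0
        for p,m in views:
            im=np.zeros((420,560),np.uint8)
            for P in M[name]:
                W=np.c_[P[:,0]*c-P[:,1]*s+v[0],P[:,0]*s+P[:,1]*c+v[1],P[:,2]+z]
                h=cv2.convexHull(proj(p,W).astype(np.float32)); cv2.fillConvexPoly(im,np.round(h*16).astype(np.int32),255,cv2.LINE_AA,4)
            f=im/255.; t+=1-np.minimum(f,m).sum()/np.maximum(f,m).sum()
        return t/len(views)
    best=None
    for k in range(3):
        x=np.array(x0) if best is None else best.x
        S=np.array([x,x+[.01,0,0],x+[0,.01,0],x+[0,0,.1]])
        best=minimize(cost,x,method="Nelder-Mead",options=dict(initial_simplex=S,xatol=1e-4,fatol=1e-5))
    return best.x.round(4),round(best.fun,3)
def yellow(p,lo=(20,120,80),hi=(35,255,255)):
    hsv=cv2.cvtColor(p["color"],cv2.COLOR_BGR2HSV); return cv2.inRange(hsv,lo,hi)>0
E
python3 - <<'E'
from h import *
P=[ctrl.camera(n) for n in("scene","top")]
for n,x0 in dict(tray=(.613,.085,.28),jar=(.467,-.37,0),holder=(.515,.39,.26),scoop=(.51,-.16,.15)).items():
    vs=[]
    for p in P:
        r=ctrl.cut_out(n,p)
        if r: vs.append((p,r[0]["mask"]*1.))
    print(n,len(vs),fit(n,vs,x0),[fit(n,[v],x0) for v in vs])
E
```

```text
tray 2 (array([0.6156, 0.0855, 0.2918]), np.float64(0.097)) [(array([0.6152, 0.0852, 0.2893]), np.float64(0.093)), (array([0.6157, 0.0867, 0.2989]), np.float64(0.096))]
jar 2 (array([ 0.467 , -0.3585,  0.0095]), np.float64(0.11)) [(array([ 0.4604, -0.3657,  0.1422]), np.float64(0.12)), (array([ 0.4678, -0.3545, -0.0557]), np.float64(0.09))]
holder 2 (array([0.5056, 0.4022, 0.2077]), np.float64(0.557)) [(array([0.515, 0.39 , 0.26 ]), np.float64(1.0)), (array([0.5057, 0.402 , 0.208 ]), np.float64(0.114))]
scoop 2 (array([ 0.544, -0.154,  0.126]), np.float64(0.15)) [(array([ 0.5433, -0.1557,  0.1335]), np.float64(0.154)), (array([ 0.5443, -0.1526,  0.1311]), np.float64(0.141))]
```

```bash
cat >> h.py <<'E'
def overlay(p,items,s=3):
    im=cv2.resize(p["color"],None,fx=s,fy=s,interpolation=cv2.INTER_CUBIC)
    for n,v,z in items:
        c,si=np.cos(v[2]),np.sin(v[2])
        for P in M[n]:
            W=np.c_[P[:,0]*c-P[:,1]*si+v[0],P[:,0]*si+P[:,1]*c+v[1],P[:,2]+z]
            h=cv2.convexHull(((proj(p,W)+.5)*s-.5).astype(np.float32)); cv2.polylines(im,[np.round(h*16).astype(np.int32)],True,(0,255,0),1,cv2.LINE_AA,4)
    return im
E
python3 - <<'E'
from h import *
P={n:ctrl.camera(n) for n in("scene","top")}
for k,p in P.items():
    m=yellow(p); n,l,st,ce=cv2.connectedComponentsWithStats(m.astype(np.uint8)); 
    for i in range(1,n):
        if st[i,4]>30: print(k,st[i],ce[i].round(1),onz(p,ce[i][1],ce[i][0],.08).round(4))
r=[r for r in ctrl.cut_out("holder",P["scene"])if 440<r["centre"][1]]
v=[(P["top"],ctrl.cut_out("holder",P["top"])[0]["mask"]*1.)]+[(P["scene"],q["mask"]*1.) for q in r[:1]]
H=fit("holder",v,(.506,.40,.21)); print(H,len(v))
it=[("tray",(.6156,.0855,.293),0),("jar",(.466,-.36,0),0),("holder",H[0],0),("scoop",(.544,-.154,.13),0)]
a=overlay(P["top"],it); b_=overlay(P["scene"],it)
T=lambda im,r,c:cv2.resize(im[r*3:r*3+100*3,c*3:c*3+133*3],(400,300))
cv2.imwrite("pics/ov.png",np.vstack([np.hstack([T(a,220,300),T(a,205,60)]),np.hstack([T(a,225,390),T(b_,120,200)])]))
E
```

```text
scene [256 130  17  20 187] [264.6 139.1] [ 0.4251 -0.1666  0.08  ]
top [351 277  14  21 228] [357.7 286.9] [ 0.425  -0.1659  0.08  ]
(array([0.506 , 0.3995, 0.2403]), np.float64(0.132)) 2
```

View pics/ov.png

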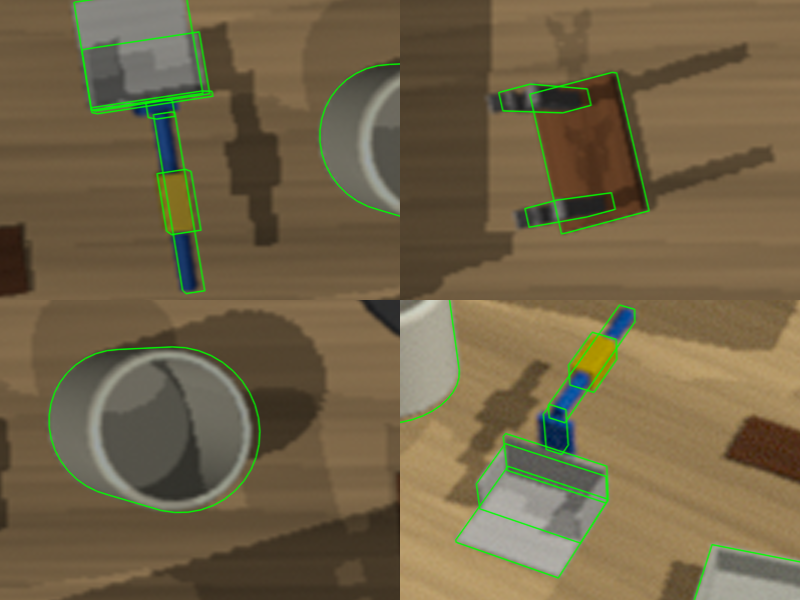

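Overlay: the fits lie on the scoop, holder and jar within 2 mm, so I'm moving above the grip.

>>> move_arm --pt "1 0.616 -0.468 0 0 0 0" --pt "1 0.616 -0.468 0 0 0 0" --pt "1 0.616 -0.468 0 0 0 0" --pt "1 0.616 -0.468 0 0 0 0" --pt "1 0.616 -0.468 0 0 0 0" --pt "1 0.616 -0.468 0 0 0 0" --pt "1 0.616 -0.468 0 0 0 0" --pt "1 0.616 -0.468 0 0 0 0" --pt "1 0.616 -0.468 0 0 0 0" --pt "1 0.616 -0.468 0 0 0 0" --pt "1 0.616 -0.468 0 0 0 0" --pt "1 0.616 -0.468 0 0 0 0" --pt "1 0 0 0 0 0 0.128" --pt "1 0 0 0 0 0 0"

```text
time_s: 3.4
ee_pos: [0.4255, -0.1675, 0.2054]
eef_rot: [-3.142, 0.0, 0.124]
force: [0.6, -0.3, 0.3]
grip_width: 0.094
grip_force: 0.0
```

```bash
cat >> h.py <<'E'
def pose():
    o=ctrl.get_obs(); return o["ee_pos"],R.from_euler("xyz",o["eef_rot"])
def delta(pos,rot,p=None,r=None,n=1):
    # total and per-row tool-frame move (shift in 50mm units along start tool axes; rotvec)
    if p is None: p,r=pose()
    t=r.inv().apply(np.array(pos)-p)/.05; w=(r.inv()*rot).as_rotvec()
    print("tot",t.round(3),w.round(3)," /n",(t/n).round(3),(w/n).round(4))
def down(yaw,pitch=0):  # tool x along scoop forward; pitch>0: lip up
    return R.from_euler("xyz",[np.pi,0,yaw])*R.from_euler("y",pitch)
E
python3 -c "
from h import *
delta((.425,-.168,.056),down(.125),n=8);print(pose()[0],ctrl.get_obs()['time_s'])"
```

```text
tot [-0.011  0.009  2.988] [-0.     0.    -0.001]  /n [-0.001  0.001  0.373] [-0.      0.     -0.0001]
[ 0.42552701 -0.16748221  0.20539959] 3.4
```

>>> move_arm --pt "1 0 0 0.5 0 0 0" --pt "1 0 0 0.5 0 0 0" --pt "1 0 0 0.5 0 0 0" --pt "1 0 0 0.5 0 0 0" --pt "1 0 0 0.5 0 0 0" --pt "1 0 0 0.49 0 0 0" --pt "1 0 0 0 0 0 0" --pt "0.5 0 0 0 0 0 0" --pt "0.5 0 0 0 0 0 0" --pt "0.3 0 0 0 0 0 0" --pt "0.2 0 0 0 0 0 0" --pt "0 0 0 0 0 0 0" --pt "0 0 0 0 0 0 0" --pt "0 0 0 0 0 0 0" --pt "0 0 0 0 0 0 0" --pt "0 0 0 0 0 0 0" --force 60

```text
time_s: 5.0
ee_pos: [0.4252, -0.1682, 0.056]
eef_rot: [-3.142, 0.0, 0.125]
force: [-0.2, 0.2, -0.5]
grip_width: 0.0255
grip_force: 0.0
```

>>> move_arm --pt "0 0 0 0 0 0 0" --pt "0 0 0 0 0 0 0" --pt "0 0 0 0 0 0 0" --pt "0 0 0 -0.1 0 0 0" --pt "0 0 0 -0.2 0 0 0" --pt "0 0 0 -0.4 0 0 0" --pt "0 0 0 -0.4 0 0 0" --pt "0 0 0 -0.4 0 0 0" --pt "0 0 0 -0.3 0 0 0" --pt "0 0 0 -0.2 0 0 0" --pt "0 0 0 0 0 0 0"

```text
time_s: 6.1
ee_pos: [0.4256, -0.1684, 0.1573]
eef_rot: [3.14, -0.002, 0.125]
force: [-0.1, -1.2, -1.8]
grip_width: 0.0215
grip_force: 60.0
```

Run:
```python
from h import *
P=[ctrl.camera(n) for n in("scene","top")]
o=ctrl.get_obs(); print(o["ee_pos"],o["eef_rot"],o["force"],o["moment"],o["grip_width"])
e=o["ee_pos"]; zb=e[2]-.056; x0=(e[0]+.119,e[1]+.015,.125)
vs=[(p,ctrl.cut_out("scoop",p)[0]["mask"]*1.) for p in P]
f=fit("scoop",vs,x0,zb);print(x0,zb,f)
A=[overlay(p,[("scoop",f[0],zb)]) for p in P]
g=lambda p,im:(lambda u:im[int(u[1]*3)-170:int(u[1]*3)+170,int(u[0]*3)-200:int(u[0]*3)+200])(proj(p,[x0[0]-.04,x0[1],zb])[0])
cv2.imwrite("pics/g.png",np.hstack([g(p,a) for p,a in zip(P,A)]))
```

```text
[ 0.42496039 -0.16809684  0.15561901] [-3.14138871e+00  3.69379421e-04  1.24786223e-01] [ 0.17830341 -0.38289357 -1.75870859] [-0.03462958  0.18773767  0.03942136] 0.022059726348577318
(np.float64(0.5439603949687912), np.float64(-0.15309684024912024), 0.125) 0.09961901255309066 (array([ 0.5439, -0.1543,  0.1226]), np.float64(0.225))
```

View pics/g.png

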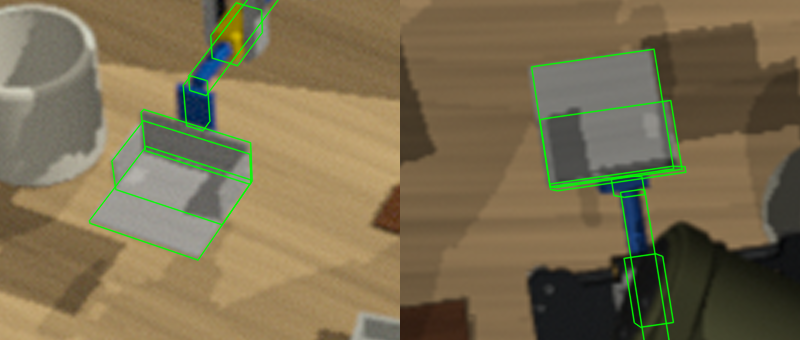

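The scoop sits level in the grip and matches the model. Next I go over the tray's near end.

```bash
cat >> h.py <<'E'
TR=np.array([.6156,.0855]);TY=.293
def scoop_tcp(ox,oy,zb,yaw,pitch=0): # tcp for scoop origin at (ox,oy), underside zb ; pitch lip-up
    r=down(yaw,pitch); return np.array([ox,oy,zb])-r.apply([.12,.001,-.056]),r
def tray_tcp(lx,zb,pitch=0,ly=0):
    c,s=np.cos(TY),np.sin(TY); return scoop_tcp(TR[0]+lx*c-ly*s,TR[1]+lx*s+ly*c,zb,TY,pitch)
E
python3 - <<'E'
from h import *
p0,r0=pose(); a=tray_tcp(-.065,.10)
delta(a[0],r0,n=9); delta(*a)
E
```

```text
tot [ 0.768 -3.955  2.226] [0. 0. 0.]  /n [ 0.085 -0.439  0.247] [0. 0. 0.]
tot [ 0.768 -3.955  2.226] [-0.001  0.001 -0.168]  /n [ 0.768 -3.955  2.226] [-0.0008  0.0011 -0.1682]
```

```bash
sed -i 's/\[.12,.001,-.056\]/[.12,.001,.056]/' h.py
python3 - <<'E'
from h import *
p0,r0=pose(); a=tray_tcp(-.065,.10)
delta(a[0],r0,n=9); delta(*a)
E
```

```text
tot [ 0.765 -3.957 -0.014] [0. 0. 0.]  /n [ 0.085 -0.44  -0.002] [0. 0. 0.]
tot [ 0.765 -3.957 -0.014] [-0.001  0.001 -0.168]  /n [ 0.765 -3.957 -0.014] [-0.0008  0.0011 -0.1682]
```

Shift, turn, then lower to an underside height of about 35 mm and look.

>>> move_arm --pt "0 0.05 -0.2 0 0 0 0" --pt "0 0.085 -0.44 0 0 0 0" --pt "0 0.085 -0.44 0 0 0 0" --pt "0 0.085 -0.44 0 0 0 0" --pt "0 0.085 -0.44 0 0 0 0" --pt "0 0.085 -0.44 0 0 0 0" --pt "0 0.085 -0.44 0 0 0 0" --pt "0 0.085 -0.44 0 0 0 0" --pt "0 0.085 -0.44 0 0 0 0" --pt "0 0.035 -0.24 0 0 0 0" --pt "0 0 0 0 0 0 -0.084" --pt "0 0 0 0 0 0 -0.084" --pt "0 0 0 0.3 0 0 0" --pt "0 0 0 0.4 0 0 0" --pt "0 0 0 0.4 0 0 0" --pt "0 0 0 0.2 0 0 0" --pt "0 0 0 0 0 0 0" --pt "0 0 0 0 0 0 0"

```text
time_s: 8.1
ee_pos: [0.4387, 0.033, 0.0915]
eef_rot: [3.141, -0.0, 0.293]
force: [0.0, -1.0, -0.5]
grip_width: 0.0216
grip_force: 60.0
```

Run:
```python
from h import *
P=[ctrl.camera(n) for n in("scene","top")]
p0,r0=pose(); O=p0+r0.apply([.12,.001,.056]); yaw=np.arctan2(*r0.apply([1,0,0])[[1,0]])
print(p0,O,yaw); c,s=np.cos(TY),np.sin(TY); d=O[:2]-TR; print("local",d@[c,s],d@[-s,c])
f=fit("scoop",[(p,ctrl.cut_out("scoop",p)[0]["mask"]*1.) for p in P],(O[0],O[1],yaw),O[2]); print(f)
A=[overlay(p,[("scoop",(O[0],O[1],yaw),O[2]),("tray",(*TR,TY),0)]) for p in P]
g=lambda p,im:(lambda u:im[int(u[1]*3)-200:int(u[1]*3)+200,int(u[0]*3)-200:int(u[0]*3)+200])(proj(p,[*TR,0.02])[0])
cv2.imwrite("pics/t.png",np.hstack([g(p,a) for p,a in zip(P,A)]))
delta(*tray_tcp(-.065,.0045,-.015),n=6)
```

```text
[0.4389608  0.03305102 0.09179468] [0.55422006 0.06672747 0.03595384] 0.2927807450047033
local -0.06418601998840362 -0.00024437740944166384
(array([0.5529, 0.067 , 0.3091]), np.float64(0.224))
tot [ 0.004 -0.004  0.587] [ 0.    -0.016 -0.   ]  /n [ 0.001 -0.001  0.098] [ 0.0001 -0.0027 -0.    ]
```

View pics/t.png

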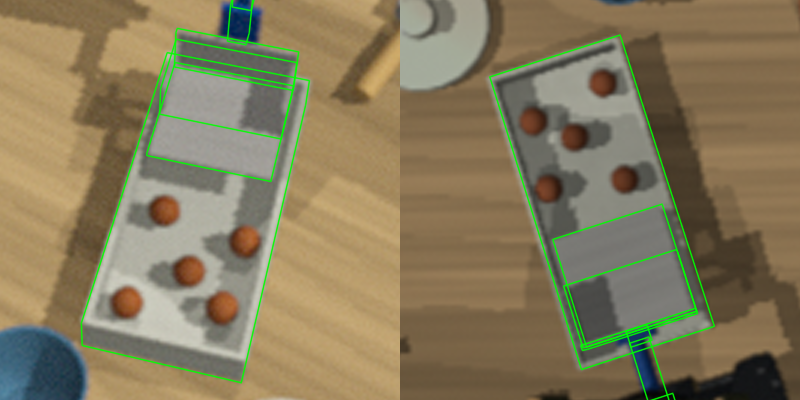

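Scoop and tray outlines coincide and the five pebbles lie ahead of the lip. Lowering now.

>>> move_arm --pt "0 0 0 0.15 0 -0.016 0" --pt "0 0 0 0.15 0 0 0" --pt "0 0 0 0.15 0 0 0" --pt "0 0 0 0.1 0 0 0" --pt "0 0 0 0.04 0 0 0" --pt "0 0 0 0 0 0 0"

```text
time_s: 8.9
ee_pos: [0.4383, 0.0329, 0.0614]
eef_rot: [3.142, 0.016, 0.293]
force: [-2.2, 0.1, 2.7]
grip_width: 0.0219
grip_force: 60.0
```

>>> move_arm --pt "0 0.06 0 -0.002 0 0 0" --pt "0 0.12 0 -0.002 0 0 0" --pt "0 0.12 0 -0.002 0 0 0" --pt "0 0.12 0 -0.002 0 0 0" --pt "0 0.12 0 -0.002 0 0 0" --pt "0 0.12 0 -0.002 0 0 0" --pt "0 0.12 0 -0.002 0 0 0" --pt "0 0.12 0 -0.002 0 0 0" --pt "0 0.12 0 -0.002 0 0 0" --pt "0 0.12 0 -0.002 0 0 0" --pt "0 0.12 0 -0.002 0 0 0" --pt "0 0.12 0 -0.002 0 0 0" --pt "0 0.12 0 -0.002 0 0 0" --pt "0 0.12 0 -0.002 0 0 0" --pt "0 0.12 0 -0.002 0 0 0" --pt "0 0.12 0 -0.002 0 0 0" --pt "0 0.12 0 -0.002 0 0 0" --pt "0 0.12 0 -0.002 0 0 0" --pt "0 0.12 0 -0.002 0 0 0" --pt "0 0.12 0 -0.002 0 0 0"

```text
time_s: 10.9
ee_pos: [0.5506, 0.0668, 0.0616]
eef_rot: [-3.142, 0.016, 0.293]
force: [-2.5, -1.0, 2.3]
grip_width: 0.0219
grip_force: 60.0
```

Run:
```python
from h import *
P=[ctrl.camera(n) for n in("scene","top")]
p0,r0=pose(); O=p0+r0.apply([.12,.001,.056]); c,s=np.cos(TY),np.sin(TY); d=O[:2]-TR; print("local",d@[c,s],d@[-s,c],O[2],p0,ctrl.get_obs()["force"])
for p in P:
  for q in ctrl.cut_out("pebble0",p):
    if q["conf"]>.2: X=onz(p,*q["centre"],.018)[:2]-TR; print(p["shot"],round(q["conf"],2),X@[c,s],X@[-s,c])
A=[overlay(p,[("tray",(*TR,TY),0)]) for p in P]
g=lambda p,im:(lambda u:im[int(u[1]*3)-200:int(u[1]*3)+200,int(u[0]*3)-200:int(u[0]*3)+200])(proj(p,[*TR,0.02])[0])
cv2.imwrite("pics/t2.png",np.hstack([g(p,a) for p,a in zip(P,A)]))
```

```text
local 0.0520089537835048 -0.0001322592695975527 0.0037528928750543283 [0.55106507 0.06695572 0.06153994] [1.03654423 1.06931308 0.28306331]
11 0.68 0.09227018775924517 -0.02039055230185204
11 0.67 0.08841327310764578 0.04556173604722084
11 0.6 0.10420550641704218 -0.04125835862937774
11 0.6 0.10815101602128101 0.020332029611344983
11 0.51 0.09354456487426033 0.002889557245380058
12 0.64 0.11366796250909147 0.02097986972448079
12 0.55 0.09771322492098725 -0.0172835109786254
12 0.46 0.09619394931498765 0.006379506417227477
12 0.45 0.11282830985939268 -0.043196685735378014
12 0.37 0.09077995501754776 0.03747651919148587
```

View pics/t2.png

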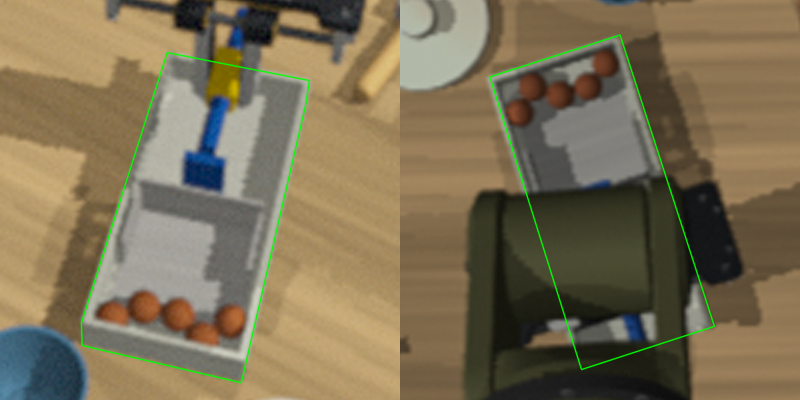

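The pebbles are at and on the lip near the far wall. Finishing the stroke, then tilting the lip up about the rear edge.

>>> move_arm --pt "0 0.1 0 -0.002 0 0 0" --pt "0 0.1 0 -0.002 0 0 0" --pt "0 0.1 0 -0.002 0 0 0" --pt "0 0.08 0 -0.002 0 0 0" --pt "0 0.05 0 0 0 0 0" --pt "0 0 0 0 0 0 0" --pt "0 -0.03 0 0.05 0 0.042 0" --pt "0 -0.04 0 0.055 0 0.042 0" --pt "0 -0.046 0 0.055 0 0.042 0" --pt "0 -0.046 0 0.055 0 0.042 0" --pt "0 0 0 0 0 0 0" --pt "0 0 0 0 0 0 0" --pt "0 0 0 0 0 0 0" --pt "0 0 0 0 0 0 0"

```text
time_s: 12.5
ee_pos: [0.5638, 0.0708, 0.0505]
eef_rot: [3.142, -0.152, 0.293]
force: [0.5, -0.1, -3.1]
grip_width: 0.0215
grip_force: 60.0
```

Run:
```python
from h import *
p=ctrl.camera("scene")
p0,r0=pose(); O=p0+r0.apply([.12,.001,.056]); c,s=np.cos(TY),np.sin(TY); d=O[:2]-TR; print("local",d@[c,s],d@[-s,c],O,r0.inv().apply([0,0,-1]),p0,ctrl.get_obs()["force"])
for q in ctrl.cut_out("pebble0",p):
    if q["conf"]>.2: X=onz(p,*q["centre"],.02)[:2]-TR; print(round(q["conf"],2),X@[c,s],X@[-s,c])
im=overlay(p,[]); u=proj(p,[*TR,0.02])[0]
cv2.imwrite("pics/t3.png",im[int(u[1]*3)-200:int(u[1]*3)+200,int(u[0]*3)-200:int(u[0]*3)+200])
```

```text
local 0.07321892469069985 -0.00011205164080012074 [0.68573082 0.10654023 0.01328348] [-1.51152679e-01 -1.56832137e-05  9.88510429e-01] [0.56376886 0.07080394 0.05050173] [ 0.70031962 -0.1989168  -2.47446286]
0.49 0.0657254613825276 -0.03267127190988221
0.46 0.08119929323055897 0.044158035007046834
```

View pics/t3.png

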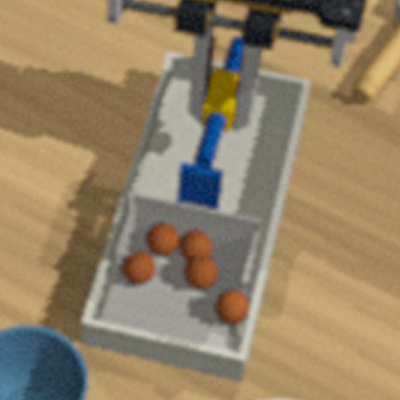

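Four pebbles lie at the rear between the walls; the fifth is at the left front corner of the pan, about (232,305). A small roll to the right should free it before lifting.

>>> move_arm --pt "0 0 0 -0.06 0 0 0" --pt "0 0 0.037 -0.06 0.033 0 0" --pt "0 0 0.037 -0.04 0.033 0 0" --pt "0 0 0.037 -0.04 0.033 0 0" --pt "0 0 0 0 0 0 0" --pt "0 0 0 0 0 0 0" --pt "0 0 0 0 0 0 0" --pt "0 0 0 0 0 0 0"

```text
time_s: 13.4
ee_pos: [0.5637, 0.0651, 0.0601]
eef_rot: [-3.043, -0.152, 0.293]
force: [0.4, -0.1, -2.7]
grip_width: 0.0217
grip_force: 60.0
```

Run:
```python
from h import *
p=ctrl.camera("scene")
p0,r0=pose(); O=p0+r0.apply([.12,.001,.056]); c,s=np.cos(TY),np.sin(TY); d=O[:2]-TR; print("local",d@[c,s],d@[-s,c],O,p0,ctrl.get_obs()["force"])
im=overlay(p,[]); u=proj(p,[*TR,0.02])[0]
cv2.imwrite("pics/t4.png",im[int(u[1]*3)-200:int(u[1]*3)+200,int(u[0]*3)-200:int(u[0]*3)+200])
```

```text
local 0.07145938796158764 -1.1555702972999246e-05 [0.68401725 0.10612824 0.02310945] [0.56368344 0.06507056 0.06013702] [ 0.57064477 -0.79329104 -2.52855199]
```

View pics/t4.png

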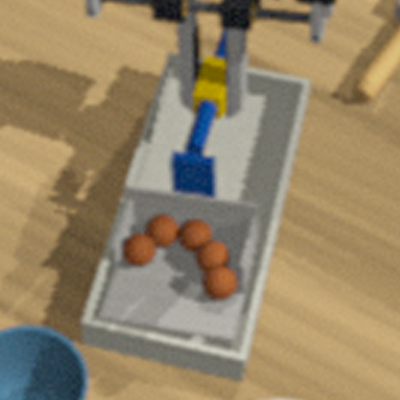

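>>> move_arm --pt "0 -0.05 0 -0.04 0 0.03 0" --pt "0 -0.05 0 -0.04 0 0.03 0" --pt "0 -0.05 0 -0.04 0 0.03 0" --pt "0 -0.05 0 -0.04 0 0.03 0" --pt "0 -0.05 0 -0.04 0 0.03 0" --pt "0 0 0 0 0 0 0" --pt "0 0 0 0 0 0 0" --pt "0 0 0 0 0 0 0" --pt "0 0 -0.037 0 -0.033 0 0" --pt "0 0 -0.037 0 -0.033 0 0" --pt "0 0 -0.037 0 -0.033 0 0" --pt "0 0 0 0 0 0 0" --pt "0 0 0 0 0 0 0" --pt "0 0 0 -0.05 0 0 0" --pt "0 0 0 -0.1 0 0 0" --pt "0 0 0 -0.1 0 0 0" --pt "0 0 0 -0.1 0 0 0" --pt "0 0 0 -0.05 0 0 0" --pt "0 0 0 0 0 0 0" --pt "0 0 0 0 0 0 0"

```text
time_s: 15.45
ee_pos: [0.543, 0.0634, 0.0867]
eef_rot: [-3.138, -0.301, 0.277]
force: [0.6, 0.2, -2.5]
grip_width: 0.0216
grip_force: 60.0
```

Run:
```python
from h import *
p=ctrl.camera("scene")
p0,r0=pose(); O=p0+r0.apply([.12,.001,.056]); c,s=np.cos(TY),np.sin(TY); d=O[:2]-TR; print("local",d@[c,s],d@[-s,c],O,p0,ctrl.get_obs()["eef_rot"],ctrl.get_obs()["qpos"])
im=overlay(p,[]); u=proj(p,[*TR,0.04])[0]
cv2.imwrite("pics/t5.png",im[int(u[1]*3)-200:int(u[1]*3)+200,int(u[0]*3)-200:int(u[0]*3)+200])
```

```text
local 0.055269058181618015 -0.0030247376120949316 [0.66938721 0.09856729 0.06873223] [0.54297096 0.06341418 0.08662615] [-3.13802551 -0.30110951  0.27732092] [0.00838884 0.28143531 1.88128437 0.12909189 0.69299079 1.21381113]
```

View pics/t5.png

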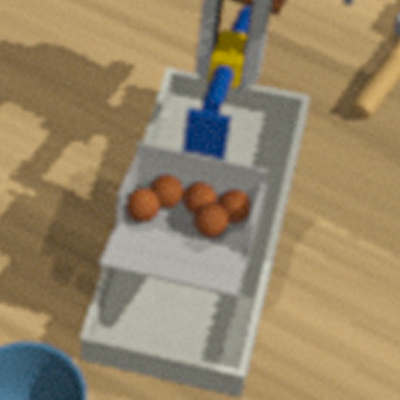

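All five pebbles are in the back of the pan, tilted lip-up. Planning the carry to the jar.

```bash
cat >> h.py <<'E'
from scipy.linalg import logm,expm
J=np.array([.466,-.36]);JY=np.arctan2(J[1],J[0])
def mat(p,r): T=np.eye(4);T[:3,:3]=r.as_matrix();T[:3,3]=p;return T
def twist(A,B,n):
    D=expm(np.real(logm(np.linalg.inv(A)@B))/n); print(n,"x",(D[:3,3]/.05).round(3),R.from_matrix(D[:3,:3]).as_rotvec().round(4))
def lip(x,y,z,yaw,pitch):
    r=down(yaw,pitch); return mat(np.array([x,y,z])-r.apply([.165,.001,.056]),r)
def jlip(back,z,pitch):
    f=np.array([np.cos(JY),np.sin(JY)]); return lip(*(J-back*f),z,JY,pitch)
E
python3 - <<'E'
from h import *
print(JY)
A=mat(*pose()); B=A.copy(); B[2,3]+=.1; B[:2,3]-=.05*np.array([.95,.3]); twist(A,B,5)
C=jlip(.06,.20,.3); print(C[:3,3]); twist(B,C,14)
D=jlip(.022,.15,.25); twist(C,D,3)
E=jlip(.022,.117,0); twist(D,E,5); F=jlip(.022,.117,-.6); twist(E,F,15); print(F[:3,3])
E
```

```text
-0.6577664453978189
5 x [-0.072  0.004 -0.441] [ 0. -0. -0.]
[ 0.28129101 -0.21604271  0.20473801]
14 x [-0.233  0.436 -0.1  ] [-0.02    0.      0.0638]
3 x [ 0.169 -0.     0.336] [ 0.     -0.0167  0.    ]
5 x [ 0.04   0.    -0.033] [-0.   -0.05 -0.  ]
15 x [ 0.047  0.    -0.131] [ 0.   -0.04 -0.  ]
[ 0.36645655 -0.28183584  0.2563848 ]
```

```bash
sed -i 's/^J=np.array(.*/J=np.array([.466,-.36]);JY=-.95/' h.py
python3 - <<'E'
from h import *
A=mat(*pose()); B=A.copy(); B[2,3]+=.11; B[:2,3]-=.04*np.array([.95,.3]); twist(A,B,5)
C=jlip(.022,.20,.3); print(C[:3,3]); twist(B,C,16)
E
```

```text
5 x [-0.022  0.003 -0.467] [ 0. -0. -0.]
[ 0.35269903 -0.19984275  0.20473801]
16 x [-0.088  0.379 -0.039] [-0.0229  0.0001  0.0733]
```

>>> move_arm --pt "0 -0.01 0 -0.2 0 0 0" --pt "0 -0.02 0 -0.4 0 0 0" --pt "0 -0.022 0 -0.467 0 0 0" --pt "0 -0.022 0 -0.467 0 0 0" --pt "0 -0.022 0 -0.467 0 0 0" --pt "0 -0.01 0 -0.333 0 0 0" --pt "0 0 0 0 0 0 0" --pt "0 -0.044 0.19 -0.02 -0.0115 0 0.0367" --pt "0 -0.088 0.379 -0.039 -0.0229 0 0.0733" --pt "0 -0.088 0.379 -0.039 -0.0229 0 0.0733" --pt "0 -0.088 0.379 -0.039 -0.0229 0 0.0733" --pt "0 -0.088 0.379 -0.039 -0.0229 0 0.0733" --pt "0 -0.088 0.379 -0.039 -0.0229 0 0.0733" --pt "0 -0.088 0.379 -0.039 -0.0229 0 0.0733" --pt "0 -0.088 0.379 -0.039 -0.0229 0 0.0733" --pt "0 -0.088 0.379 -0.039 -0.0229 0 0.0733" --pt "0 -0.088 0.379 -0.039 -0.0229 0 0.0733" --pt "0 -0.088 0.379 -0.039 -0.0229 0 0.0733" --pt "0 -0.088 0.379 -0.039 -0.0229 0 0.0733" --pt "0 -0.088 0.379 -0.039 -0.0229 0 0.0733"

```text
time_s: 17.5
ee_pos: [0.41, -0.1643, 0.2019]
eef_rot: [-3.141, -0.297, -0.687]
force: [-0.4, -0.6, -2.9]
grip_width: 0.0216
grip_force: 60.0
```

Run:
```python
from h import *
A=mat(*pose()); C=jlip(.022,.20,.3); print(C[:3,3],A[:3,3],ctrl.get_obs()["qpos"],ctrl.get_obs()["eef_rot"]); twist(A,C,4)
```

```text
[ 0.35269903 -0.19984275  0.20473801] [ 0.41004263 -0.16428724  0.20192525] [-0.41610425 -0.10803423  2.00529256 -0.09550397  0.95919934  1.88515035] [-3.14126622 -0.29744027 -0.68686868]
4 x [-0.07   0.329 -0.036] [-0.0194  0.0006  0.0629]
```

>>> move_arm --pt "0 -0.07 0.329 -0.036 -0.0194 0 0.0629" --pt "0 -0.07 0.329 -0.036 -0.0194 0 0.0629" --pt "0 -0.07 0.329 -0.036 -0.0194 0 0.0629" --pt "0 -0.07 0.329 -0.036 -0.0194 0 0.0629" --pt "0 0 0 0 0 0 0" --pt "0 0 0 0 0 0 0" --pt "0 0 0 0 0 0 0"

```text
time_s: 18.2
ee_pos: [0.3542, -0.1991, 0.2054]
eef_rot: [-3.141, -0.298, -0.944]
force: [0.2, -0.2, -2.6]
grip_width: 0.0218
grip_force: 60.0
```

Run:
```python
from h import *
P=[ctrl.camera(n) for n in("scene","top")]
A=mat(*pose()); C=jlip(.022,.20,.3); print((A-C)[:3,3],ctrl.get_obs()["qpos"],ctrl.get_obs()["eef_rot"])
L=A@np.array([.165,.001,.056,1]); print("lip",L)
for p in P:
  print("pred px lip corners",[(proj(p,(A@np.array([.165,y,.056,1]))[:3])[0]).round(1) for y in(-.045,.047)])
  print([(round(q["conf"],2),q["centre"]) for q in ctrl.cut_out("pebble0",p)][:6])
  m=ctrl.cut_out("jar",p)[0]; print("jar",m["conf"],m["mask"].sum(),fit("jar",[(p,m["mask"]*1.)],(.466,-.36,0)))
D=jlip(.022,.15,.2); twist(A,D,5); E=jlip(.022,.117,0.05); twist(D,E,4); F=jlip(.022,.117,-.55); twist(E,F,15)
```

```text
[0.0014834  0.00079665 0.000836  ] [-0.52217119 -0.19215058  2.06786249 -0.14337065  0.99663208  2.05425804] [-3.14105646 -0.29858467 -0.94406283]
lip [ 0.45554961 -0.34068594  0.20058898  1.        ]
pred px lip corners [array([193.6,  94.5]), array([195.2,  71.3])]
[(0.46, [84.7, 219.0])]
jar 0.87 2422 (array([ 0.4587, -0.3655, -0.009 ]), np.float64(0.118))
pred px lip corners [array([442.4, 256.6]), array([472.2, 294.3])]
[(0.71, [301.1, 444.2]), (0.56, [304.6, 428.0]), (0.55, [285.9, 416.6])]
jar 0.76 1701 (array([ 0.4697, -0.3559,  0.0746]), np.float64(0.468))
5 x [-0.03   0.007  0.131] [-0.0004 -0.0197  0.0012]
4 x [0.021 0.    0.041] [ 0.     -0.0375 -0.    ]
15 x [ 0.047  0.    -0.131] [-0.   -0.04 -0.  ]
```

```bash
sed -i 's/^J=np.array(.*/J=np.array([.467,-.357]);JY=-.945/' h.py
python3 - <<'E'
from h import *
A=mat(*pose())
D=jlip(.022,.15,.2); twist(A,D,5); E=jlip(.022,.117,0.05); twist(D,E,4); F=jlip(.022,.117,-.55); twist(E,F,15)
E
```

```text
5 x [-0.037 -0.     0.129] [-0.0001 -0.0198  0.0001]
4 x [ 0.021 -0.     0.041] [-0.     -0.0375  0.    ]
15 x [ 0.047  0.    -0.131] [ 0.   -0.04 -0.  ]
```

>>> move_arm --pt "0 -0.037 0 0.129 0 -0.0198 0" --pt "0 -0.037 0 0.129 0 -0.0198 0" --pt "0 -0.037 0 0.129 0 -0.0198 0" --pt "0 -0.037 0 0.129 0 -0.0198 0" --pt "0 -0.037 0 0.129 0 -0.0198 0" --pt "0 0.021 0 0.041 0 -0.0375 0" --pt "0 0.021 0 0.041 0 -0.0375 0" --pt "0 0.021 0 0.041 0 -0.0375 0" --pt "0 0.021 0 0.041 0 -0.0375 0"

```text
time_s: 19.4
ee_pos: [0.3567, -0.2031, 0.1644]
eef_rot: [-3.141, -0.048, -0.945]
force: [-0.1, 0.1, -2.5]
grip_width: 0.0215
grip_force: 60.0
```

Run:
```python
from h import *
A=mat(*pose()); print((A@np.array([.165,.001,.056,1]))[:3], ctrl.get_obs()["eef_rot"],ctrl.get_obs()["qpos"],ctrl.get_obs()["force"])
F=jlip(.022,.117,-.55); twist(A,F,15)
```

```text
[ 0.45398718 -0.33939736  0.11629095] [-3.14087775 -0.0476     -0.94497451] [-5.96633571e-01  1.79387732e-04  1.96748593e+00 -1.72242079e-02
  1.12899577e+00  1.92613505e+00] [-0.14759395  0.14646319 -2.46120213]
15 x [ 0.047 -0.    -0.131] [-0.     -0.0398  0.    ]
```

Tipping.

>>> move_arm --pt "0 0.047 0 -0.131 0 -0.04 0" --pt "0 0.047 0 -0.131 0 -0.04 0" --pt "0 0.047 0 -0.131 0 -0.04 0" --pt "0 0.047 0 -0.131 0 -0.04 0" --pt "0 0.047 0 -0.131 0 -0.04 0" --pt "0 0.047 0 -0.131 0 -0.04 0" --pt "0 0.047 0 -0.131 0 -0.04 0" --pt "0 0.047 0 -0.131 0 -0.04 0" --pt "0 0.047 0 -0.131 0 -0.04 0" --pt "0 0.047 0 -0.131 0 -0.04 0" --pt "0 0.047 0 -0.131 0 -0.04 0" --pt "0 0.047 0 -0.131 0 -0.04 0" --pt "0 0.047 0 -0.131 0 -0.04 0" --pt "0 0.047 0 -0.131 0 -0.04 0" --pt "0 0.047 0 -0.131 0 -0.04 0" --pt "0 0 0 0 0 0 0" --pt "0 0 0 0 0 0 0" --pt "0 0 0 0 0 0 0"

```text
time_s: 21.2
ee_pos: [0.3892, -0.2481, 0.2509]
eef_rot: [-3.141, 0.549, -0.944]
force: [-1.1, 0.0, -1.7]
grip_width: 0.0214
grip_force: 60.0
```

Run:
```python
from h import *
P=[ctrl.camera(n) for n in("scene","top")]
A=mat(*pose()); print((A@np.array([.165,.001,.056,1]))[:3], ctrl.get_obs()["eef_rot"],ctrl.get_obs()["force"])
for p in P:
  print([(round(q["conf"],2),q["centre"].round(0) if hasattr(q["centre"],"round") else q["centre"]) for q in ctrl.cut_out("pebble0",p)][:8])
  hsv=cv2.cvtColor(p["color"],cv2.COLOR_BGR2HSV); m=(cv2.inRange(hsv,(0,120,50),(14,255,230)))
  n,l,st,ce=cv2.connectedComponentsWithStats(m); print([(ce[i].round(),st[i,4]) for i in range(1,n) if st[i,4]>12])
  print("jar mouth px",proj(p,[.467,-.357,.11]))
```

```text
[ 0.45381731 -0.33897088  0.11733915] [-3.14070308  0.54910451 -0.94425408] [-0.45054462  0.0388892  -1.75170624]
[]
[(array([146.,  79.]), np.int32(1814)), (array([328., 170.]), np.int32(487)), (array([198., 253.]), np.int32(1199)), (array([466., 285.]), np.int32(754)), (array([483., 268.]), np.int32(69))]
jar mouth px [[191.5128639 113.1650717]]
[(0.75, [291.3, 422.4]), (0.37, [247.6, 438.2])]
[(array([367.,   9.]), np.int32(1436)), (array([329., 143.]), np.int32(702)), (array([123., 256.]), np.int32(1119)), (array([441., 251.]), np.int32(32)), (array([290., 308.]), np.int32(809)), (array([  3., 313.]), np.int32(24))]
jar mouth px [[446.87996572 267.15370501]]
```

>>> move_arm --pt "0 0.047 0 -0.131 0 -0.04 0" --pt "0 0.047 0 -0.131 0 -0.04 0" --pt "0 0.047 0 -0.131 0 -0.04 0" --pt "0 0.047 0 -0.131 0 -0.04 0" --pt "0 0.047 0 -0.131 0 -0.04 0" --pt "0 0 0 0 0 0 0" --pt "0 0 0 0 0 0 0" --pt "0 0 0 0 0 0 0" --pt "0 0 0 0 0 0 0"

```text
time_s: 22.3
ee_pos: [0.406, -0.2713, 0.271]
eef_rot: [-3.141, 0.749, -0.944]
force: [-0.2, -0.5, -1.4]
grip_width: 0.0217
grip_force: 60.0
```

Run:
```python
from h import *
P=[ctrl.camera(n) for n in("scene","top")]
A=mat(*pose()); print(np.mean([ctrl.get_obs()["force"] for i in range(5)],0),A[:3,3])
for p in P: print([(round(q["conf"],2),q["centre"]) for q in ctrl.cut_out("pebble0",p)][:8])
a=cv2.resize(P[1]["color"][215:325,370:490],(600,550),interpolation=cv2.INTER_CUBIC)
cv2.imwrite("pics/j.png",a)
f=np.array([np.cos(JY),np.sin(JY)])
# retreat: up 120mm then level, then pose over holder
H=np.array([.506,.3995]);HY=.24
B=A.copy();B[2,3]+=.10; twist(A,B,5)
G=mat([.40,-.15,.30],down(JY)); twist(B,G,8)
hp=lambda z:mat(np.array([*H,z+.095-.019]),down(HY))
G2=hp(.12); print(G2[:3,3]); twist(G,G2,20)
```

```text
[ 0.0775149   0.10337854 -1.66903562] [ 0.40602778 -0.27144659  0.27093135]
[]
[(0.61, [141.1, 332.3]), (0.59, [260.6, 442.8]), (0.49, [251.0, 438.6])]
5 x [-0.272 -0.    -0.293] [-0.  0. -0.]
8 x [-0.164 -0.166  0.272] [-0.0001  0.0936  0.0001]
[0.506  0.3995 0.196 ]
20 x [-0.113 -0.583  0.104] [ 0.      0.     -0.0592]
```

View pics/j.png

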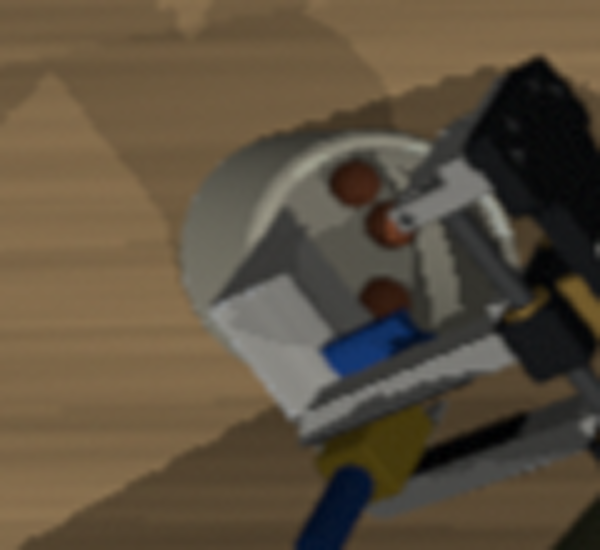

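Three pebbles are visible in the jar at about (355,183), (388,225) and (385,297), and the force reads like an empty scoop. Retreating and moving to the holder.

>>> move_arm --pt "0 -0.272 0 -0.293 0 0 0" --pt "0 -0.272 0 -0.293 0 0 0" --pt "0 -0.272 0 -0.293 0 0 0" --pt "0 -0.272 0 -0.293 0 0 0" --pt "0 -0.272 0 -0.293 0 0 0" --pt "0 0 0 0 0 0 0" --pt "0 -0.164 -0.166 0.272 0 0.0936 0" --pt "0 -0.164 -0.166 0.272 0 0.0936 0" --pt "0 -0.164 -0.166 0.272 0 0.0936 0" --pt "0 -0.164 -0.166 0.272 0 0.0936 0" --pt "0 -0.164 -0.166 0.272 0 0.0936 0" --pt "0 -0.164 -0.166 0.272 0 0.0936 0" --pt "0 -0.164 -0.166 0.272 0 0.0936 0" --pt "0 -0.164 -0.166 0.272 0 0.0936 0" --pt "0 0 0 0 0 0 0"

```text
time_s: 24.0
ee_pos: [0.3991, -0.1481, 0.2983]
eef_rot: [3.141, 0.0, -0.942]
force: [-0.5, 0.1, -1.4]
grip_width: 0.0215
grip_force: 60.0
```

Run:
```python
from h import *
P=[ctrl.camera(n) for n in("scene","top")]
A=mat(*pose()); print(A[:3,3],ctrl.get_obs()["eef_rot"],ctrl.get_obs()["time_s"])
p=P[1]; m=ctrl.cut_out("jar",p)[0]; print("jar",fit("jar",[(p,m["mask"]*1.)],(.466,-.36,0)))
for p in P:
  for q in ctrl.cut_out("pebble0",p):
    if q["conf"]>.3: print(p["shot"],round(q["conf"],2),np.round(q["centre"]))
for p in P:
  r=sorted(ctrl.cut_out("holder",p),key=lambda q:np.hypot(*(onz(p,*q["centre"],.05)[:2]-[.51,.39])))
  print("holder",fit("holder",[(p,r[0]["mask"]*1.)],(.506,.4,.24)))
# clip tips, dark/steel: crop for analysis
  u=proj(p,[[.506+s*.044*np.cos(.24),.3995+s*.044*np.sin(.24),.118] for s in(-1,1)]); print("tips pred",u.round(1))
H=np.array([.506,.3995]);HY=.24
G2=mat(np.array([*H,.206]),down(HY)); twist(A,G2,20)
```

```text
[ 0.39987872 -0.14975281  0.29957229] [-3.14143503e+00  2.60044528e-03 -9.43680288e-01] 24.1
jar (array([ 0.4669, -0.3563,  0.1712]), np.float64(0.556))
22 0.32 [258. 316.]
23 0.41 [260. 446.]
holder (array([0.5049, 0.3992, 0.2338]), np.float64(0.119))
tips pred [[488.3 234.2]
 [485.6 269.9]]
holder (array([0.5063, 0.4008, 0.2198]), np.float64(0.099))
tips pred [[106.5 275.8]
 [ 97.7 237. ]]
20 x [-0.112 -0.583  0.094] [-0.0001  0.0001 -0.0592]
```

>>> move_arm --pt "0 -0.112 -0.583 0.094 0 0 -0.059" --pt "0 -0.112 -0.583 0.094 0 0 -0.059" --pt "0 -0.112 -0.583 0.094 0 0 -0.059" --pt "0 -0.112 -0.583 0.094 0 0 -0.059" --pt "0 -0.112 -0.583 0.094 0 0 -0.059" --pt "0 -0.112 -0.583 0.094 0 0 -0.059" --pt "0 -0.112 -0.583 0.094 0 0 -0.059" --pt "0 -0.112 -0.583 0.094 0 0 -0.059" --pt "0 -0.112 -0.583 0.094 0 0 -0.059" --pt "0 -0.112 -0.583 0.094 0 0 -0.059" --pt "0 -0.112 -0.583 0.094 0 0 -0.059" --pt "0 -0.112 -0.583 0.094 0 0 -0.059" --pt "0 -0.112 -0.583 0.094 0 0 -0.059" --pt "0 -0.112 -0.583 0.094 0 0 -0.059" --pt "0 -0.112 -0.583 0.094 0 0 -0.059" --pt "0 -0.112 -0.583 0.094 0 0 -0.059" --pt "0 -0.112 -0.583 0.094 0 0 -0.059" --pt "0 -0.112 -0.583 0.094 0 0 -0.059" --pt "0 -0.112 -0.583 0.094 0 0 -0.059" --pt "0 -0.112 -0.583 0.094 0 0 -0.059"

```text
time_s: 26.35
ee_pos: [0.5086, 0.4001, 0.2057]
eef_rot: [-3.141, 0.001, 0.237]
force: [-0.8, -0.5, -1.5]
grip_width: 0.0212
grip_force: 60.0
```

Run:
```python
from h import *
P=[ctrl.camera(n) for n in("scene","top")]
A=mat(*pose()); e=ctrl.get_obs()["eef_rot"]; print(A[:3,3],e,ctrl.get_obs()["qpos"])
O=A@np.array([.12,.001,.056,1]); 
for p in P: print("scoop fit",O[:3],[fit("scoop",[(p,q["mask"]*1.)],(O[0],O[1],e[2]),O[2]) for q in ctrl.cut_out("scoop",p)[:1]])
for p in P:
  m=ctrl.cut_out("jar",p)[0]; print("jar",m["conf"],m["mask"].sum(),fit("jar",[(p,m["mask"]*1.)],(.466,-.36,0)))
  for q in ctrl.cut_out("pebble0",p): print(p["shot"],round(q["conf"],2),np.round(q["centre"]))
  # wooden base colour seen earlier
H=np.array([.506,.400]);HY=.232
G2=mat(np.array([*H,.196]),down(HY)); twist(A,G2,3)
```

```text
[0.50720023 0.40161515 0.2049683 ] [-3.14052307e+00  2.30279587e-03  2.39511615e-01] [6.12365823e-01 5.22009089e-01 1.21253332e+00 1.85928757e-03
 1.40880547e+00 1.94335028e+00]
scoop fit [0.62387214 0.4291386  0.14869108] [(array([0.6232, 0.4261, 0.2041]), np.float64(0.17))]
scoop fit [0.62387214 0.4291386  0.14869108] [(array([0.6242, 0.4322, 0.2608]), np.float64(0.332))]
jar 0.77 2562 (array([ 0.4624, -0.3638,  0.037 ]), np.float64(0.074))
jar 0.59 2661 (array([ 0.4675, -0.3559,  0.0903]), np.float64(0.17))
25 0.58 [250. 440.]
25 0.39 [272. 450.]
3 x [-0.01   0.009  0.06 ] [-0.0004  0.0008  0.0025]
```

>>> move_arm --pt "0 -0.01 0.01 0.2 0 0 0.003" --pt "0 -0.01 0.01 0.3 0 0 0.003" --pt "0 -0.01 0.01 0.3 0 0 0.001" --pt "0 0 0 0.3 0 0 0" --pt "0 0 0 0.3 0 0 0" --pt "0 0 0 0.3 0 0 0" --pt "0 0 0 0.15 0 0 0" --pt "0 0 0 0 0 0 0" --pt "0 0 0 0 0 0 0" --pt "0 0 0 0 0 0 0"

```text
time_s: 27.75
ee_pos: [0.5077, 0.3978, 0.115]
eef_rot: [-3.14, -0.001, 0.228]
force: [0.1, -0.4, -2.1]
grip_width: 0.0213
grip_force: 60.0
```

Run:
```python
from h import *
A=mat(*pose()); o=ctrl.get_obs(); print(A[:3,3],o["eef_rot"],o["force"],o["moment"])
P=[ctrl.camera(n) for n in("scene","top")]
for p in P:
  r=sorted(ctrl.cut_out("holder",p),key=lambda q:np.hypot(*(onz(p,*q["centre"],.05)[:2]-[.51,.39])))
  m=r[0]["mask"]; print(m.sum(),fit("holder",[(p,m*1.)],(.506,.4,.24)))
H=np.array([.506,.400]);G2=mat(np.array([*H,.112]),down(.232)); twist(A,G2,1)
```

```text
[0.50766941 0.3978361  0.11496351] [-3.13979611e+00 -1.34937770e-03  2.28096129e-01] [ 0.11476223 -0.39367714 -2.14931128] [-0.02386945  0.13139053  0.02343439]Traceback (most recent call last):
  File "<stdin>", line 6, in <module>
IndexError: list index out of range
```

>>> move_arm --pt "0 -0.02 -0.05 0 0 0 0" --pt "0 0 0 0.08 0 0 0" --pt "0 0 0 0.08 0 0 0" --pt "0 0 0 0.08 0 0 0" --pt "0 0 0 0.06 0 0 0" --pt "0 0 0 0 0 0 0" --pt "0 0 0 0 0 0 0"

```text
time_s: 28.6
ee_pos: [0.5059, 0.3998, 0.0991]
eef_rot: [-3.14, -0.0, 0.228]
force: [0.4, 0.9, -1.2]
grip_width: 0.0216
grip_force: 60.0
```

>>> move_arm --pt "0 0 0 0.06 0 0 0" --pt "0 0 0 0.06 0 0 0" --pt "0 0 0 0.06 0 0 0" --pt "0 0 0 0 0 0 0" --pt "0 0 0 0 0 0 0"

```text
time_s: 29.1
ee_pos: [0.5058, 0.3999, 0.09]
eef_rot: [-3.14, -0.0, 0.228]
force: [0.5, 1.1, -1.3]
grip_width: 0.0217
grip_force: 60.0
```

>>> move_arm --pt "0 0 0 0.06 0 0 0" --pt "0 0 0 0.06 0 0 0" --pt "0 0 0 0.06 0 0 0" --pt "0 0 0 0.05 0 0 0" --pt "0 0 0 0.04 0 0 0" --pt "0 0 0 0.03 0 0 0" --pt "0 0 0 0 0 0 0" --pt "0 0 0 0 0 0 0"

```text
time_s: 29.9
ee_pos: [0.5057, 0.3998, 0.0758]
eef_rot: [-3.14, 0.0, 0.228]
force: [-3.9, -3.2, 7.6]
grip_width: 0.0218
grip_force: 60.0
```

```bash
python3 -c "
from h import *
o=ctrl.get_obs();print(o['ee_pos'],o['eef_rot'],o['force'],o['moment'])"
```

```text
[0.5056969  0.39979539 0.07582368] [-3.14037978e+00  6.01945611e-05  2.28053033e-01] [-3.93337261 -3.20227258  7.58681526] [-0.63578876  0.87656997 -0.0252821 ]
```

>>> move_arm --pt "0 0 0 0.03 0 0 0" --pt "0 0 0 0.03 0 0 0" --pt "0 0 0 0 0 0 0" --pt "0 0 0 0 0 0 0"

```text
time_s: 30.3
ee_pos: [0.5058, 0.3999, 0.0756]
eef_rot: [-3.14, -0.001, 0.228]
force: [-15.8, -11.1, 33.2]
grip_width: 0.0214
grip_force: 60.0
```

Run:
```python
from h import *
o=ctrl.get_obs();print(o['ee_pos'],o['eef_rot'],o['force'],o['moment'])
O=mat(*pose())@np.array([.12,.001,.056,1])
for n in("scene","top"):
    p=ctrl.camera(n); m=[(p,ctrl.cut_out("scoop",p)[0]["mask"]*1.)]
    print(O,[(z,fit("scoop",m,(O[0],O[1],.228),z)) for z in (.01,.015,.02,.025,.03)])
```

```text
[0.50584665 0.39989594 0.07562133] [-3.14003749e+00 -1.18734728e-03  2.28138348e-01] [-15.7518187  -11.08549319  33.17388438] [-2.10582021  2.89233815 -0.0136064 ]
[0.6230085  0.42616145 0.01976236 1.        ] [(0.01, (array([0.616 , 0.4267, 0.215 ]), np.float64(0.158))), (0.015, (array([0.6188, 0.4263, 0.2117]), np.float64(0.165))), (0.02, (array([0.622 , 0.4257, 0.2079]), np.float64(0.172))), (0.025, (array([0.625 , 0.4251, 0.2111]), np.float64(0.179))), (0.03, (array([0.6281, 0.4244, 0.1966]), np.float64(0.186)))]
[0.6230085  0.42616145 0.01976236 1.        ] [(0.01, (array([0.6246, 0.4313, 0.2458]), np.float64(0.307))), (0.015, (array([0.6237, 0.4288, 0.2447]), np.float64(0.314))), (0.02, (array([0.6233, 0.4263, 0.244 ]), np.float64(0.321))), (0.025, (array([0.6234, 0.4246, 0.2535]), np.float64(0.327))), (0.03, (array([0.6213, 0.4226, 0.2527]), np.float64(0.334)))]
```

Hard stop at handle height 94.6 mm, so both rods are seated. Relieve, open, rise.

>>> move_arm --pt "0 0 0 -0.05 0 0 0" --pt "0 0 0 0 0 0 0" --pt "0.2 0 0 0 0 0 0" --pt "0.5 0 0 0 0 0 0" --pt "0.7 0 0 0 0 0 0" --pt "0.7 0 0 0 0 0 0" --pt "0.7 0 0 0 0 0 0" --pt "0.7 0 0 0 0 0 0" --pt "0.7 0 0 -0.1 0 0 0" --pt "0.7 0 0 -0.3 0 0 0" --pt "0.7 0 0 -0.5 0 0 0" --pt "0.7 0 0 -0.5 0 0 0" --pt "0.7 0 0 -0.5 0 0 0" --pt "0.7 0 0 -0.5 0 0 0" --pt "0.7 0 0 -0.4 0 0 0" --pt "0.7 0 0 0 0 0 0"

```text
time_s: 32.1
ee_pos: [0.5066, 0.4002, 0.219]
eef_rot: [-3.138, -0.006, 0.228]
force: [-1.1, -0.5, 0.6]
grip_width: 0.0658
grip_force: 0.0
```

Run:
```python
from h import *
o=ctrl.get_obs();print(o['ee_pos'],o['force'],o['grip_width'])
for n in("scene","top"):
    p=ctrl.camera(n); m=[(p,ctrl.cut_out("scoop",p)[0]["mask"]*1.)]
    print([(z,fit("scoop",m,(.623,.428,.228),z)) for z in (.0,.02,.04)])
    y=yellow(p); k,l,st,ce=cv2.connectedComponentsWithStats(y.astype(np.uint8)); print([(st[i,4],ce[i].round(1)) for i in range(1,k) if st[i,4]>20],"pred",proj(p,[.506,.4,.10]))
    for q in ctrl.cut_out("pebble0",p): print(n,round(q["conf"],2),np.round(q["centre"]))
```

```text
[0.50664471 0.40024325 0.21901573] [-1.14808341 -0.49644159  0.62498753] 0.06577682046124178
[(0.0, (array([0.6099, 0.4275, 0.2281]), np.float64(0.093))), (0.02, (array([0.6223, 0.4258, 0.2296]), np.float64(0.116))), (0.04, (array([0.6339, 0.4236, 0.2268]), np.float64(0.146)))]
[(np.int32(267), array([484.3, 255.7]))] pred [[484.38663991 256.98366496]]
[(0.0, (array([0.6235, 0.4354, 0.2307]), np.float64(0.151))), (0.02, (array([0.6218, 0.4271, 0.2405]), np.float64(0.179))), (0.04, (array([0.6195, 0.4187, 0.2472]), np.float64(0.21)))]
[(np.int32(189), array([104.3, 256.7]))] pred [[105.4171932  256.14079339]]
top 0.5 [252. 439.]
```

```bash
python3 -c "
from station import ctrl
print(ctrl.hand_in())"
```

```text
the job is handed in; nothing more can be done
None
```

I scooped all five pebbles and tipped them into the mill jar; three showed in the last picture, and an empty-scoop force reading and no strays found suggest the other two went in. The scoop's handle is pressed to a hard stop in both clips and released, and the job is handed in.

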